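# Walk a prize wheel's bearing cup home and fit its axle

### The arm

A 7-joint arm with a two-finger parallel gripper is mounted at the origin on the work surface. World frame = base frame: x ahead of the robot, y to its left, z up, the work surface at z = 0. Lengths are in m, angles in rad, forces in N, time in s.
With the tool pointing down it reaches from about 0.4 to 0.85 m from the base axis. Payload 4.4 kg.
Tool frame: the origin (TCP) lies at the very end of the fingers, on their centre line; the grasp point (between the pads) lies 19 mm behind it (ctrl.grip_depth is the distance from the TCP to the grasp point, in m); z points along the fingers, y is the direction in which the jaws open and shut (so a half turn about z gives the same grasp; the last joint's range is limited). The gripper opens to 94 mm and grips with 3 to 60 N. Pads are 16 mm wide; open, the fingers measure 119 mm over their backs; the gripper's body (75 mm by 177 mm) begins 78 mm behind the grasp point.
Start: joints at [1.077, 0.628, 0.038, 1.517, -0.027, 0.996, -0.02], TCP at [0.27, -0.591, 0.179] pointing down, gripper open.
Joint ranges: [-3.06, 3.06], [-0.37, 2.12], [-1.25, 1.32], [0.18, 2.47], [-1.1, 4.24], [0.23, 1.98], [-2.94, 2.94]. Speed limits (rad/s): [2.57, 2.57, 3.14, 3.14, 3.14, 3.14, 3.14].

### API

Orientations are given as a rotation vector (axis times angle).
In Python, from bench import ctrl gives the robot as it stands.
- The arm moves only by the tool carry_out, never from a script. Its argument "series" is a list that holds one entry, the list of rows, each a list of 6 numbers: the shift along the tool's x, y, z in m, then the turn, a rotation vector about the tool's x, y, z in rad. A call has 1 to 12 rows; each row shifts and turns the commanded pose from where the row before left it, along the tool's axes as they then stand; what a row does not reach is not made up. A row lasts 1/10 s, in which the tool goes at most 50 mm and 8.59 degrees, less where a joint would pass 70% of its speed; a pose out of reach is approached as far as the arm can. A call is refused whole if a number of a shift passes 0.05 or a number of a turn 0.15, either way. A call with a gripper value outside its range is refused whole. "claw" is the opening, from 0 (shut) to 1 (fully open), set as the call begins (left out, the last holds). The fingers move at their own pace and stop on an object; "grip_force" is the grip in N (left out, the last holds). Time passes only in rows, so rows that do not move let the fingers close. It gives the time, the measured TCP pose, the force and the opening at its end, in the units of the state.
- ctrl.get_obs(): the state, without advancing time (a new reading comes with each control period).
- ctrl.read_camera(name): name is "scene" or "top" or "wrist"; returns a dict with "color" (400x640x3 uint8, red, green, blue), "z_map" (400x640 float32, m along the optical axis (not along the pixel's ray), 0 where there is no reading), "fx", "fy", "cx", "cy" (pixels), "k1" (the pictures are not rectified: a ray, as slopes to the right and down, at radius r is drawn at 1 + k1 r^2 times it, then the intrinsics apply), "pose" (4x4, takes a point from camera to world coordinates). Camera axes: x right, y down, z forward; pixel columns grow to the right and rows downward; lengths in m; the calibration is good to about 2 mm. A picture is of the moment at which its call begins.
- ctrl.close_job(): hands the job in, once; it reports no verdict.
The state is a dict: "time": time; "joint_positions": joint angles; "dq": joint speeds; "joint_efforts": joint torques, N m; "ee_pos": TCP position; "orientation": TCP orientation; "ft_force": force on the tool from outside, world axes, zero at the start; "ft_torque": the same for the moment, N m; "opening": finger opening in m.
Only numpy, scipy, OpenCV 4.12 (cv2) and the standard library are available. Lean on these libraries where they do the work, as an engineer would, in place of code of your own. Each camera call takes 0.05 s, during which the arm holds its last target. There are 200 camera calls.

### The job

A bearing cup stands part way into the hub of the prize wheel. Drive it fully home against its shoulder by tapping or pressing its three lugs in turn, a little at a time, so that it goes in square and never cocks; feel for where each goes solid and never load the cup with more than 3.5 kg. Only then stand the axle stub in the bearing with its collar down on the cup's face, let go, and leave the other things on the table alone.

Things in the scene. Friction and masses are not known exactly. Their poses are not given: they have to be found in the camera images.
- hub: The prize wheel's hub, fixed: a round aluminium casting 118 mm across, face 45 mm above the table, in the middle of a wheel 260 mm across that lies flat on the table (12 mm thick, pegs round its edge up to 24 mm high). Origin on the hub's axis at table height, z up. Its 84 mm bore holds the cup.
- shoulder: The solid shoulder at the bottom of the bore, hidden under the cup: origin on the hub's axis at its top, where the cup's underside comes to rest. Bores differ: it lies anywhere from 19 to 23 mm above the table. It is felt where the cup goes solid.
- cup: The dark steel bearing cup in the bore: 84 mm outside, 30 mm tall, face flat, with an open 26.4 mm hole through it on its axis. Origin at the centre of its underside, z along its axis. Home: underside on the shoulder all round, so face 49 to 53 mm above the table. It starts 7 to 10 mm high and a little askew, held by three crush ribs, one under each lug.
- lug_a (a point): Middle of the top of the first of three bright lugs on the cup's rim, 120 degrees apart: each 22 mm long round the rim, 12 mm wide, 4 mm above the cup's face, centred 35.5 mm from the axis. About 17 N down on a lug slides that side and not the other two, and it stays where it is left; on the cup's middle it takes 45 N. Home is 34 mm above the shoulder (53 to 57 mm above the table).
- lug_b (a point): The same point of the second lug, 120 degrees anticlockwise of lug_a seen from above.
- lug_c (a point): The same point of the third lug, 240 degrees anticlockwise of lug_a.
- stub: The steel axle stub, loose, standing upright on the table, about 0.18 to 0.31 kg. Origin at the centre of its lower end, z up. Shank 24 mm thick (end chamfered) from 0 to 26 mm, collar 37 mm across from 26 to 34 mm, then a 24 mm round grip up to 74 mm. Shank goes down the cup's hole, collar comes to rest on the cup's face.
- spray: Bystander: a small black spray bottle, 42 mm across, 115 mm tall. Origin under its middle.
- tin: Bystander: a black round tin, 68 mm across, 45 mm tall. Origin under its middle.
- bits: Bystander: a yellow case of screwdriver bits, 90 by 150 mm, 28 mm tall. Origin under its middle.
Things that resemble listed ones, but are neither listed nor needed, are in the scene too. Several things look just like the stub: the one meant starts farthest from the robot's base.

How it is judged:
By the outcome, as a careful person would: the job done as asked, in the order asked, and still so for the second after the job is handed in, with the robot touching nothing.
It also fails if it takes over 66 s, if anything falls off the work surface, if the arm or the gripper's body presses on something with over 40 N, if the wrist force passes 120 N, or if a joint passes its speed limit or range.

## Working session

There is one attempt and no reset: what is moved stays moved. The work goes in short steps, Python scripts to look and compute and a tool call to move; the robot and the scene stay as the last step left them, time stands still between calls to the robot, and variables do not carry over. Pictures are saved under pics/ and viewed, about 8 in all and at most 12, crops included, and the job is handed in when it is done.

Besides the shell and the picture viewer there is one more tool, called after ">>>" as name(argument=value, ...), one argument or row to a line, values as JSON. carry_out: Moves the arm, as the interface text tells. Its arguments: {"type":"object","properties":{"series":{"type":"array"},"claw":{"type":"number"},"grip_force":{"type":"number"}},"required":["series"]}

```bash
mkdir -p pics; ls
cat > h.py <<'E'
import numpy as np, cv2, pickle
from bench import ctrl
from scipy.spatial.transform import Rotation as R
def snap(n,fn=None):
    c=ctrl.read_camera(n); 
    if fn: pickle.dump(c,open(f'pics/{fn}.pkl','wb')); cv2.imwrite(f'pics/{fn}.png',c['color'][:,:,::-1])
    return c
def load(fn): return pickle.load(open(f'pics/{fn}.pkl','rb'))
def ray(c,u,v):
    K=np.array([[c['fx'],0,c['cx']],[0,c['fy'],c['cy']],[0,0,1.]])
    p=cv2.undistortPoints(np.array([[[u,v]]],float),K,np.array([c['k1'],0,0,0.]))[0,0]
    return c['pose'][:3,:3]@np.array([p[0],p[1],1.]),c['pose'][:3,3]
def atz(c,u,v,z):
    d,o=ray(c,u,v); return o+d*(z-o[2])/d[2]
def dep(c,u,v):
    d,o=ray(c,u,v); return o+d*c['z_map'][int(round(v)),int(round(u))]
def crop(c,x0,y0,w,h,s,fn):
    cv2.imwrite(f'pics/{fn}.png',cv2.resize(c['color'][y0:y0+h,x0:x0+w,::-1],None,fx=s,fy=s,interpolation=cv2.INTER_CUBIC))
E
python3 - <<'E'
from h import *
a=snap('top','top0');b=snap('scene','sc0')
cv2.imwrite('pics/both.png',np.vstack([a['color'],b['color']])[:,:,::-1][:, :])
o=ctrl.get_obs();print(o)
for c in(a,b):print(c['fx'],c['k1'],c['pose'].round(3).tolist())
im=cv2.imread('pics/both.png');cv2.imwrite('pics/both.png',cv2.resize(im,(480,600)))
E
```

```text
pics
{'time': 0.1, 'joint_positions': array([ 1.07718667,  0.62920683,  0.03848011,  1.51824878, -0.02700544,
        0.99631528, -0.02002376]), 'dq': array([ 0.00011482, -0.0020274 , -0.00036761, -0.00091209,  0.00051545,
       -0.0007062 , -0.00226413]), 'joint_efforts': array([ 5.16270884e-03, -5.50795555e+01,  1.14833057e+00, -1.87119591e+01,
       -5.21038799e-02,  1.91810424e-02,  4.74363230e-05]), 'ee_pos': array([ 0.26941697, -0.5908366 ,  0.17838325]), 'orientation': array([-3.06843420e+00, -6.66461933e-01,  5.99006122e-04]), 'ft_force': array([-0.17803538, -0.75545286,  0.14993605]), 'ft_torque': array([-0.01262554,  0.04540095,  0.02123421]), 'opening': 0.09399668583703683}
497.33491118331364 0.008714277624702707 [[0.002, -0.988, 0.154, 0.361], [-1.0, -0.002, -0.004, 0.019], [0.004, -0.154, -0.988, 1.346], [0.0, 0.0, 0.0, 1.0]]
367.9843747187568 -0.06766668646468581 [[0.826, 0.361, -0.433, 0.902], [0.564, -0.509, 0.651, -0.569], [0.014, -0.782, -0.624, 0.61], [0.0, 0.0, 0.0, 1.0]]
```

View pics/top0.png

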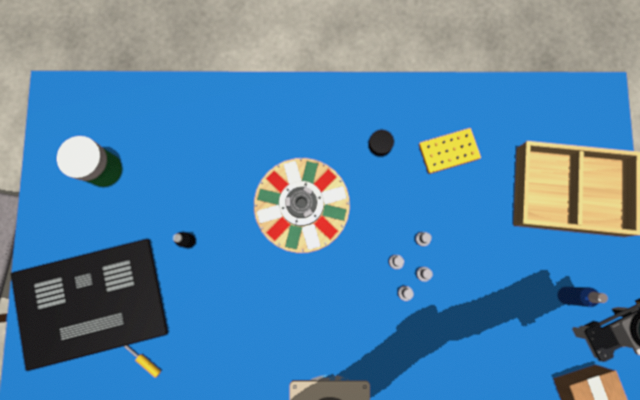

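View pics/sc0.png

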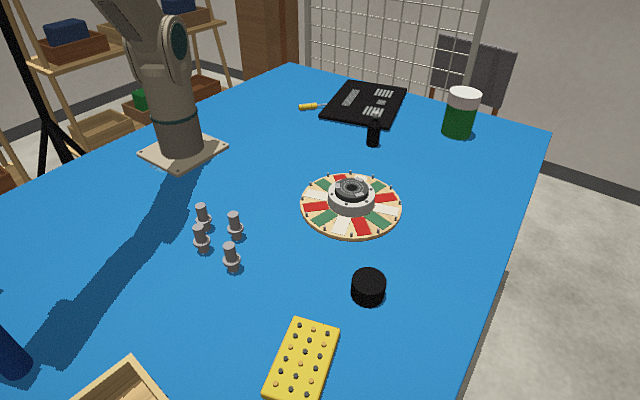

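Top view: the wheel hub is at (302,203). Four stub-like parts stand at (424,238), (396,261), (425,273) and (405,293); the base is at about (330,390). The spray bottle is at (184,239), the tin at (380,142) and the bits case at (450,150). The scene view shows the same four stubs at (203,213), (235,222), (201,237) and (232,256).

Run:
```python
from h import *
a=load('top0')
for n,u,v,z in [('s1',424,238,.074),('s2',396,261,.074),('s3',425,273,.074),('s4',405,293,.074),('hub',302,203,.055),('tin',380,142,.045),('bits',450,150,.028),('spray',180,238,.11)]:
    p=atz(a,u,v,z);print(n,p.round(3),dep(a,u,v).round(3),np.hypot(*p[:2]).round(3))
c1=cv2.resize(a['color'][150:255,250:355],(525,525),interpolation=cv2.INTER_CUBIC)
c2=cv2.resize(a['color'][220:310,380:440],(275,412),interpolation=cv2.INTER_CUBIC)
o=np.zeros((525,800,3),np.uint8);o[:,:525]=c1;o[:412,525:]=c2
cv2.imwrite('pics/crop0.png',o[:,:,::-1])
# hub ring from height: pixels 40-70mm
from itertools import product
z=a['z_map'];P=[]
for u,v in product(range(270,335),range(170,236)):
    p=dep(a,u,v);P.append(p)
P=np.array(P);m=(P[:,2]>.035)&(P[:,2]<.08);Q=P[m]
print(len(Q),Q.mean(0),cv2.minEnclosingCircle(Q[:,:2].astype(np.float32)),np.percentile(Q[:,2],[5,50,95]))
```

```text
s1 [ 0.465 -0.242  0.074] [ 0.465 -0.241  0.076] 0.524
s2 [ 0.406 -0.169  0.074] [ 0.406 -0.169  0.072] 0.44
s3 [ 0.376 -0.242  0.074] [ 0.376 -0.242  0.073] 0.447
s4 [ 0.326 -0.19   0.074] [ 0.326 -0.19   0.071] 0.377
hub [0.558 0.072 0.055] [0.562 0.073 0.024] 0.562
tin [ 0.726 -0.136  0.045] [ 0.726 -0.136  0.045] 0.739
bits [ 0.709 -0.329  0.028] [ 0.711 -0.331  0.02 ] 0.781
spray [0.461 0.372 0.11 ] [0.46  0.371 0.114] 0.592
1467 [0.55775182 0.07475558 0.05107705] ((0.5600400567054749, 0.074977345764637), 0.05916767939925194) [0.0398032  0.04975745 0.06267471]
```

View pics/crop0.png

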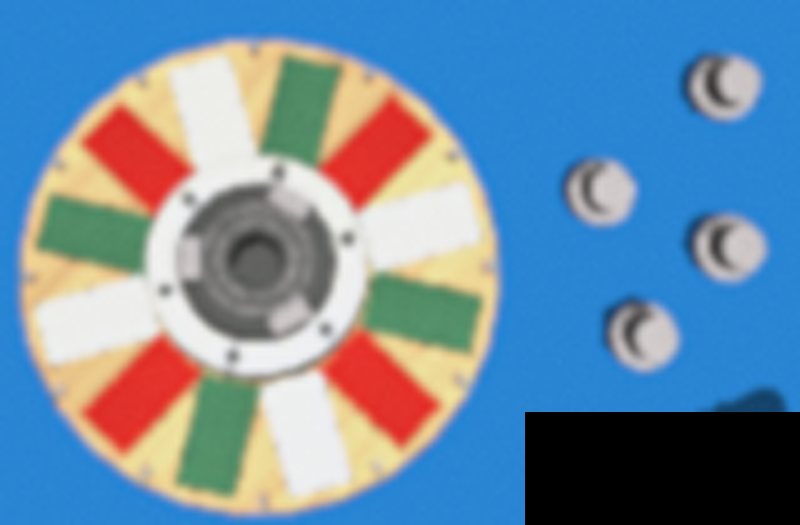

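Only the part at (424,238) can be the stub: it is 0.524 m out, against 0.447, 0.440 and 0.377 m for the others, and the crop confirms its shape. The lugs sit at about 90°, -30° and -150° around the hub at (0.56,0.075). I'll move over the hub for a closer look.

>>> carry_out(
  series=[
    [[0, 0, -0.02, 0, 0, 0.1426], [0, 0, -0.02, 0, 0, 0.1426], [0, 0, -0.02, 0, 0, 0.1426], [0.018, -0.0415, 0, 0, 0, 0], [0.018, -0.0415, 0, 0, 0, 0], [0.018, -0.0415, 0, 0, 0, 0], [0.018, -0.0415, 0, 0, 0, 0], [0.018, -0.0415, 0, 0, 0, 0], [0.018, -0.0415, 0, 0, 0, 0], [0.018, -0.0415, 0, 0, 0, 0], [0.018, -0.0415, 0, 0, 0, 0], [0.018, -0.0415, 0, 0, 0, 0]],
  ],
  claw=0,
)

```text
time: 1.3
ee_pos: [0.4319, -0.2161, 0.2391]
orientation: [-3.141, 0.0, 0.0]
ft_force: [1.1, -0.0, -0.2]
opening: 0.0021
```

>>> carry_out(
  series=[
    [[0.018, -0.0415, 0, 0, 0, 0], [0.018, -0.0415, 0, 0, 0, 0], [0.018, -0.0415, 0, 0, 0, 0], [0.018, -0.0415, 0, 0, 0, 0], [0.018, -0.0415, 0, 0, 0, 0], [0.018, -0.0415, 0, 0, 0, 0], [0.018, -0.0415, 0, 0, 0, 0], [0, 0, 0, 0, 0, 0], [0, 0, 0, 0, 0, 0]],
  ],
  claw=0,
)

```text
time: 2.2
ee_pos: [0.5573, 0.0734, 0.2385]
orientation: [3.141, 0.004, -0.002]
ft_force: [-0.8, -0.6, 0.2]
opening: 0.0007
```

Run:
```python
from h import *
a=snap('wrist','w1');o=ctrl.get_obs();print(o['time'],o['ee_pos'],o['orientation'],o['ft_force'],a['pose'].round(3).tolist(),a['fx'])
```

```text
2.25 [0.55709176 0.07166176 0.23866277] [ 3.14041938e+00 -3.55388261e-04 -2.14768519e-03] [-0.22062597  0.64821148  0.40360192] [[0.001, -0.963, -0.271, 0.637], [-1.0, -0.001, -0.0, 0.074], [0.0, 0.271, -0.963, 0.444], [0.0, 0.0, 0.0, 1.0]] 283.07528055647145
```

View pics/w1.png

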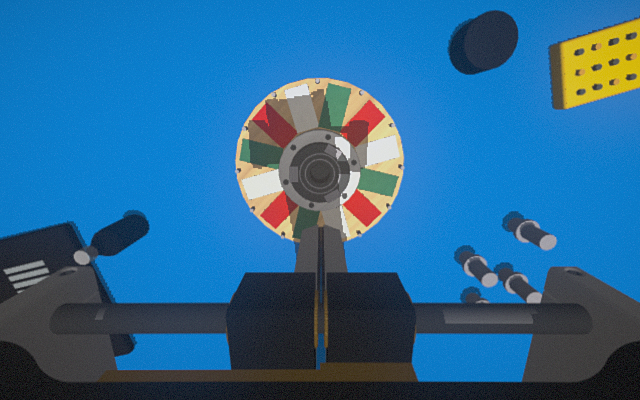

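Wrist view: the hub is centred near (320,172) with the closed fingertips at about (320,225), just below it.

Run:
```python
from h import *
a=load('w1');crop(a,270,122,100,100,6,'crop1')
P=np.array([[*dep(a,u,v),u,v] for u in range(272,370) for v in range(125,216)])
for lo,hi in((.04,.049),(.05,.075)):
    Q=P[(P[:,2]>lo)&(P[:,2]<hi)&(np.hypot(P[:,0]-.56,P[:,1]-.075)<.065)];c=cv2.minEnclosingCircle(Q[:,:2].astype(np.float32));print(len(Q),c,np.median(Q[:,2]),Q[:,:2].max(0)/2+Q[:,:2].min(0)/2)
```

```text
2352 ((0.5635309219360352, 0.07628447562456131), 0.058863501995801926) 0.04554112372502597 [0.56315983 0.07636649]
2613 ((0.5638697743415833, 0.07575678080320358), 0.042365897446870804) 0.06050595937984715 [0.56397004 0.07591392]
```

View pics/crop1.png

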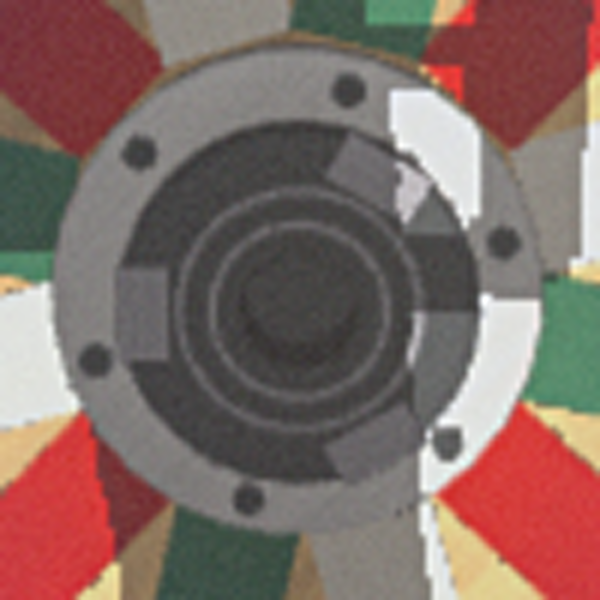

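Run:
```python
from h import *
a=load('w1')
L=[]
for u,v in((293.8,174.2),(333,151.7),(332,195.7)):
    p=np.median([dep(a,u+i,v+j) for i in(-2,-1,0,1,2) for j in(-2,-1,0,1,2)],0);L.append(p)
    d=p-np.array([.5638,.076,0]);print(p.round(4),np.hypot(*d[:2]).round(4),np.degrees(np.arctan2(d[1],d[0])).round(1))
print(np.mean(L,0))
# cup face plane
P=np.array([dep(a,u,v) for u in range(290,352) for v in range(142,206)])
r=np.hypot(P[:,0]-.5638,P[:,1]-.076);Q=P[(r>.017)&(r<.027)&(P[:,2]>.05)]
A=np.c_[Q[:,:2]-[.5638,.076],np.ones(len(Q))];print(np.linalg.lstsq(A,Q[:,2],rcond=None)[0],len(Q))
Q=P[(r>.045)&(r<.057)&(P[:,2]>.035)&(P[:,2]<.055)]
A=np.c_[Q[:,:2]-[.5638,.076],np.ones(len(Q))];print('hubface',np.linalg.lstsq(A,Q[:,2],rcond=None)[0],len(Q))
# hole centre
h=P[(r<.013)];print(np.median(h[:,2]))
```

```text
[0.5635 0.1105 0.0643] 0.0345 90.6
[0.5937 0.0574 0.0644] 0.0352 -31.8
[0.533  0.058  0.0646] 0.0357 -149.7
[0.56339987 0.07530605 0.06441416]
[-0.00098437  0.00429131  0.06040985] 718
hubface [-0.00101329  0.00044363  0.0456888 ] 762
0.022198597910629614
```

>>> carry_out(
  series=[
    [[0.005, -0.038, 0.0, 0, 0, 0], [0, 0, 0.045, 0, 0, 0], [0, 0, 0.045, 0, 0, 0], [0, 0, 0.045, 0, 0, 0], [0, 0, 0.03, 0, 0, 0], [0, 0, 0, 0, 0, 0], [0, 0, 0.003, 0, 0, 0], [0, 0, 0, 0, 0, 0]],
  ],
)

```text
time: 3.05
ee_pos: [0.5641, 0.1099, 0.0729]
orientation: [-3.141, 0.002, -0.005]
ft_force: [0.2, 0.2, 0.0]
opening: 0.0003
```

>>> carry_out(
  series=[
    [[0, 0, 0.002, 0, 0, 0], [0, 0, 0.002, 0, 0, 0], [0, 0, 0.001, 0, 0, 0], [0, 0, 0, 0, 0, 0]],
  ],
)

```text
time: 3.45
ee_pos: [0.5628, 0.1106, 0.0664]
orientation: [-3.142, -0.0, -0.001]
ft_force: [-0.3, -0.2, -0.0]
opening: 0.001
```

>>> carry_out(
  series=[
    [[0, 0, 0.001, 0, 0, 0], [0, 0, 0, 0, 0, 0]],
  ],
)

```text
time: 3.65
ee_pos: [0.5626, 0.1106, 0.0651]
orientation: [3.142, 0.0, -0.0]
ft_force: [-0.2, 0.5, 0.1]
opening: 0.0006
```

>>> carry_out(
  series=[
    [[0, 0, 0.0005, 0, 0, 0], [0, 0, 0.0005, 0, 0, 0], [0, 0, 0, 0, 0, 0]],
  ],
)

```text
time: 3.95
ee_pos: [0.5627, 0.1106, 0.0641]
orientation: [3.142, -0.0, -0.0]
ft_force: [-0.9, 0.8, -0.2]
opening: 0.0008
```

>>> carry_out(
  series=[
    [[0, 0, 0.0005, 0, 0, 0], [0, 0, 0.0005, 0, 0, 0], [0, 0, 0, 0, 0, 0]],
  ],
)

```text
time: 4.25
ee_pos: [0.5626, 0.1106, 0.0631]
orientation: [3.142, 0.0, -0.0]
ft_force: [0.4, 0.2, -0.0]
opening: 0.0007
```

>>> carry_out(
  series=[
    [[0, 0, 0.0005, 0, 0, 0], [0, 0, 0.0005, 0, 0, 0], [0, 0, 0, 0, 0, 0]],
  ],
)

```text
time: 4.55
ee_pos: [0.5626, 0.1106, 0.0621]
orientation: [3.142, 0.0, -0.0]
ft_force: [-0.2, 0.5, -0.4]
opening: 0.0003
```

>>> carry_out(
  series=[
    [[0, 0, 0.0005, 0, 0, 0], [0, 0, 0.0005, 0, 0, 0], [0, 0, 0, 0, 0, 0]],
  ],
)

```text
time: 4.85
ee_pos: [0.5627, 0.1106, 0.0611]
orientation: [3.142, -0.0, -0.0]
ft_force: [-0.1, 0.5, -0.6]
opening: 0.0006
```

>>> carry_out(
  series=[
    [[0, 0, 0.0005, 0, 0, 0], [0, 0, 0, 0, 0, 0]],
  ],
)

```text
time: 5.05
ee_pos: [0.5627, 0.1105, 0.0606]
orientation: [3.142, -0.0, -0.0]
ft_force: [-0.2, 0.4, 0.2]
opening: 0.0004
```

>>> carry_out(
  series=[
    [[0, 0, 0.0005, 0, 0, 0], [0, 0, 0, 0, 0, 0]],
  ],
)

```text
time: 5.25
ee_pos: [0.5626, 0.1106, 0.0601]
orientation: [-3.142, 0.0, 0.0]
ft_force: [0.1, 0.5, -0.7]
opening: 0.0004
```

No contact yet at TCP z = 0.060, so I'll look before going further.

Run:
```python
from h import *
w=snap('wrist','w2');s=snap('scene','s2')
A=cv2.resize(w['color'][130:250,260:380],(480,480),interpolation=cv2.INTER_CUBIC)
B=cv2.resize(s['color'][155:235,310:390],(320,320),interpolation=cv2.INTER_CUBIC)
o=np.zeros((480,800,3),np.uint8);o[:,:480]=A;o[:320,480:]=B
cv2.imwrite('pics/crop2.png',o[:,:,::-1]);print(ctrl.get_obs()['ft_force'],w['pose'].round(4).tolist())
```

```text
[ 0.86623023  0.03713612 -0.0311524 ] [[-0.001, -0.9629, -0.2698, 0.6422], [-1.0, 0.0008, 0.0007, 0.111], [-0.0005, 0.2698, -0.9629, 0.2662], [0.0, 0.0, 0.0, 1.0]]
```

View pics/crop2.png

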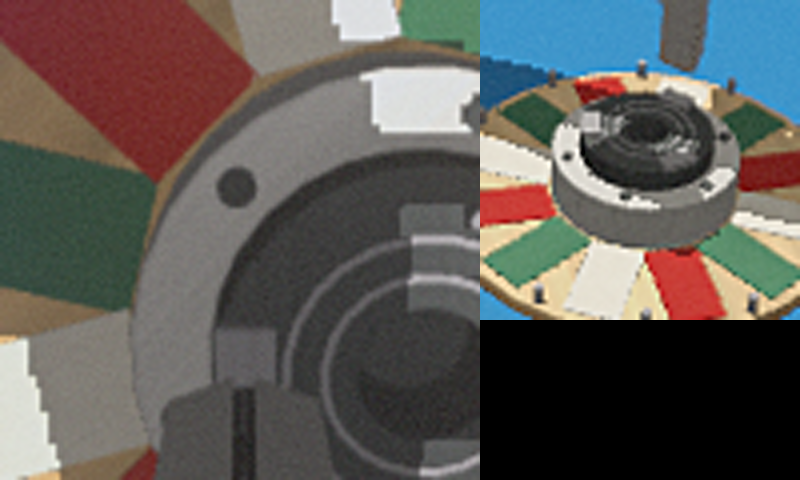

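Run:
```python
from h import *
s=load('s2');w=load('w2')
for u,v in((360,165),(361,169),(356,168),(364,168)):print('scene tip',dep(s,u,v).round(4))
for u,v in((260+185/4,130+450/4),(260+185/4,130+420/4),(260+300/4,130+420/4),(260+245/4,130+355/4)):print('wrist',dep(w,u,v).round(4))
# lugs seen from scene: bright
for n,(u,v) in dict(L150=(310+112/4,155+123/4),other=(310+200/4,155+95/4)).items():print(n,dep(s,u,v).round(4))
P=np.array([dep(s,u,v) for u in range(325,382) for v in range(168,218)]);Q=P[(P[:,2]>.043)&(P[:,2]<.075)]
print(cv2.minEnclosingCircle(Q[:,:2].astype(np.float32)))
print(ctrl.get_obs())
```

```text
scene tip [0.5679 0.0981 0.1134]
scene tip [0.5705 0.1004 0.1015]
scene tip [0.5595 0.0949 0.1031]
scene tip [0.5716 0.1142 0.0972]
wrist [0.5731 0.1194 0.1156]
wrist [0.5734 0.1199 0.1053]
wrist [0.5735 0.1023 0.1056]
wrist [0.5691 0.1106 0.0644]
L150 [0.5351 0.0544 0.0632]
other [0.567  0.1071 0.0667]
((0.5619671940803528, 0.07276465743780136), 0.060165662318468094)
{'time': 5.35, 'joint_positions': array([-0.24109271,  0.6756889 , -0.00290331,  1.8423949 ,  0.0030765 ,
        0.62351389, -1.81673323]), 'dq': array([-1.26719825e-04, -2.33234023e-03,  5.37393681e-05, -2.08996529e-03,
       -2.05112239e-04,  3.16882978e-04, -3.03901405e-04]), 'joint_efforts': array([-4.07907828e-04, -5.17015600e+01,  6.89517651e-01, -1.30823609e+01,
        8.63910624e-03, -7.48406234e-02,  2.94861863e-06]), 'ee_pos': array([0.5627146 , 0.11058078, 0.06016305]), 'orientation': array([-3.14157392e+00,  1.27538750e-04,  8.51488770e-06]), 'ft_force': array([ 0.86623023,  0.03713612, -0.0311524 ]), 'ft_torque': array([ 0.03089209,  0.03475002, -0.00592415]), 'opening': 0.0004304009293565314}
```

Both cameras put the fingertips near z≈0.10, although ee_pos says 0.060. I'll check that offset before relying on either.

Run:
```python
from h import *
print(ctrl.grip_depth,[x for x in dir(ctrl) if x[0]!='_'])
for f in('s2','w2','w1','top0'):
    s=load(f);V,U=np.mgrid[0:400,0:640]
    K=np.array([[s['fx'],0,s['cx']],[0,s['fy'],s['cy']],[0,0,1.]])
    n=cv2.undistortPoints(np.c_[U.ravel(),V.ravel()].astype(float)[:,None],K,np.array([s['k1'],0,0,0.]))[:,0]
    z=s['z_map'].ravel();X=(np.c_[n,np.ones(len(n))]*z[:,None])@s['pose'][:3,:3].T+s['pose'][:3,3]
    if f=='top0': c=(.269,-.591)
    elif f=='w1': c=(.557,.0725)
    else: c=(.5627,.1106)
    m=(np.abs(X[:,0]-c[0])<.016)&(np.abs(X[:,1]-c[1])<.07)&(z>0)&(X[:,2]>.075)&(X[:,2]<.4)
    Q=X[m];print(f,len(Q),np.sort(Q[:,2])[:8].round(4) if len(Q) else '', Q[np.argsort(Q[:,2])[:3]].round(3).tolist() if len(Q) else '')
```

```text
0.0188 ['Unreachable', 'close_job', 'get_obs', 'grip_depth', 'read_camera']
s2 1484 [0.0868 0.0876 0.0878 0.088  0.0896 0.09   0.0908 0.0921] [[0.571, 0.111, 0.087], [0.572, 0.115, 0.088], [0.57, 0.114, 0.088]]
w2 2371 [0.0871 0.0873 0.0874 0.0875 0.0878 0.0878 0.0881 0.0883] [[0.571, 0.109, 0.087], [0.571, 0.112, 0.087], [0.573, 0.107, 0.087]]
w1 2424 [0.265  0.2658 0.2658 0.266  0.2662 0.2665 0.2666 0.2669] [[0.567, 0.072, 0.265], [0.566, 0.075, 0.266], [0.568, 0.071, 0.266]]
top0 650 [0.201  0.2068 0.2093 0.2095 0.2105 0.2125 0.2181 0.2205] [[0.285, -0.638, 0.201], [0.256, -0.538, 0.207], [0.257, -0.541, 0.209]]
```

The tips measure 27 mm above the reported TCP in two cameras and at two heights. I'll keep feeling downward; contact should come at ee z≈0.037.

>>> carry_out(
  series=[
    [[0, 0, 0.003, 0, 0, 0], [0, 0, 0.003, 0, 0, 0], [0, 0, 0.003, 0, 0, 0], [0, 0, 0.003, 0, 0, 0], [0, 0, 0.003, 0, 0, 0], [0, 0, 0.003, 0, 0, 0], [0, 0, 0, 0, 0, 0]],
  ],
)

```text
time: 6.05
ee_pos: [0.5624, 0.1105, 0.0417]
orientation: [3.141, 0.0, -0.001]
ft_force: [-0.2, 0.3, 0.6]
opening: 0.0007
```

>>> carry_out(
  series=[
    [[0, 0, 0.001, 0, 0, 0], [0, 0, 0.001, 0, 0, 0], [0, 0, 0, 0, 0, 0]],
  ],
)

```text
time: 6.35
ee_pos: [0.5627, 0.1106, 0.0402]
orientation: [3.142, -0.0, 0.0]
ft_force: [0.2, 1.0, 0.0]
opening: 0.0007
```

>>> carry_out(
  series=[
    [[0, 0, 0.0005, 0, 0, 0], [0, 0, 0.0005, 0, 0, 0], [0, 0, 0, 0, 0, 0]],
  ],
)

```text
time: 6.65
ee_pos: [0.5627, 0.1105, 0.0392]
orientation: [3.142, -0.0, 0.0]
ft_force: [0.3, 0.5, 0.7]
opening: 0.0003
```

>>> carry_out(
  series=[
    [[0, 0, 0.0005, 0, 0, 0], [0, 0, 0.0005, 0, 0, 0], [0, 0, 0, 0, 0, 0]],
  ],
)

```text
time: 6.95
ee_pos: [0.5626, 0.1105, 0.0381]
orientation: [3.142, -0.0, -0.0]
ft_force: [-0.2, -0.2, 1.0]
opening: 0.0004
```

>>> carry_out(
  series=[
    [[0, 0, 0.0005, 0, 0, 0], [0, 0, 0, 0, 0, 0]],
  ],
)

```text
time: 7.15
ee_pos: [0.5628, 0.1106, 0.0378]
orientation: [3.142, -0.0, 0.0]
ft_force: [-0.3, -0.5, 0.4]
opening: 0.0005
```

>>> carry_out(
  series=[
    [[0, 0, 0.0005, 0, 0, 0], [0, 0, 0, 0, 0, 0]],
  ],
)

```text
time: 7.35
ee_pos: [0.5628, 0.1106, 0.0376]
orientation: [-3.142, 0.0, -0.0]
ft_force: [-0.9, 1.2, 5.3]
opening: 0.0007
```

>>> carry_out(
  series=[
    [[0, 0, 0.0005, 0, 0, 0], [0, 0, 0, 0, 0, 0]],
  ],
)

```text
time: 7.55
ee_pos: [0.5628, 0.1106, 0.0375]
orientation: [-3.141, 0.0, -0.001]
ft_force: [-1.9, -1.5, 6.9]
opening: 0.0003
```

>>> carry_out(
  series=[
    [[0, 0, 0.0005, 0, 0, 0], [0, 0, 0, 0, 0, 0]],
  ],
)

```text
time: 7.75
ee_pos: [0.5629, 0.1106, 0.0374]
orientation: [-3.141, 0.0, -0.001]
ft_force: [-2.7, -0.3, 10.4]
opening: 0.0003
```

Contact at ee z≈0.0376, as predicted, with about 7 N per commanded mm. I'll press on.

>>> carry_out(
  series=[
    [[0, 0, 0.0005, 0, 0, 0], [0, 0, 0.0005, 0, 0, 0], [0, 0, 0.0005, 0, 0, 0], [0, 0, 0, 0, 0, 0]],
  ],
)

```text
time: 8.15
ee_pos: [0.5629, 0.1109, 0.0363]
orientation: [-3.141, -0.0, -0.001]
ft_force: [-3.9, -0.2, 14.3]
opening: 0.0008
```

>>> carry_out(
  series=[
    [[0, 0, 0.0005, 0, 0, 0], [0, 0, 0.0005, 0, 0, 0], [0, 0, 0, 0, 0, 0]],
  ],
)

```text
time: 8.45
ee_pos: [0.563, 0.1112, 0.0353]
orientation: [-3.141, -0.0, -0.001]
ft_force: [-2.2, 0.0, 14.7]
opening: 0.0006
```

>>> carry_out(
  series=[
    [[0, 0, -0.012, 0, 0, 0], [-0.01525, 0.02675, 0, 0, 0, 0], [-0.01525, 0.02675, 0, 0, 0, 0], [0, 0, 0, 0, 0, 0], [0, 0, 0.006, 0, 0, 0], [0, 0, 0.0015, 0, 0, 0], [0, 0, 0.001, 0, 0, 0], [0, 0, 0.001, 0, 0, 0], [0, 0, 0, 0, 0, 0]],
  ],
)

```text
time: 9.35
ee_pos: [0.5328, 0.0582, 0.0372]
orientation: [-3.141, -0.002, -0.001]
ft_force: [-2.5, -0.8, 12.1]
opening: 0.0003
```

>>> carry_out(
  series=[
    [[0, 0, 0.0005, 0, 0, 0], [0, 0, 0.0005, 0, 0, 0], [0, 0, 0.0005, 0, 0, 0], [0, 0, 0.0005, 0, 0, 0], [0, 0, 0, 0, 0, 0]],
  ],
)

```text
time: 9.85
ee_pos: [0.5325, 0.0581, 0.0356]
orientation: [-3.141, -0.002, -0.001]
ft_force: [-3.5, -1.4, 16.0]
opening: 0.0002
```

>>> carry_out(
  series=[
    [[0, 0, -0.012, 0, 0, 0], [0.0305, 0, 0, 0, 0, 0], [0.0305, 0, 0, 0, 0, 0], [0, 0, 0, 0, 0, 0], [0, 0, 0.006, 0, 0, 0], [0, 0, 0.002, 0, 0, 0], [0, 0, 0.001, 0, 0, 0], [0, 0, 0.001, 0, 0, 0], [0, 0, 0, 0, 0, 0]],
  ],
)

```text
time: 10.75
ee_pos: [0.5919, 0.0577, 0.0372]
orientation: [-3.141, -0.001, 0.002]
ft_force: [-2.1, -0.3, 10.0]
opening: 0.0006
```

>>> carry_out(
  series=[
    [[0, 0, 0.0005, 0, 0, 0], [0, 0, 0.0005, 0, 0, 0], [0, 0, 0.0005, 0, 0, 0], [0, 0, 0.0005, 0, 0, 0], [0, 0, 0, 0, 0, 0]],
  ],
)

```text
time: 11.25
ee_pos: [0.5922, 0.0575, 0.0358]
orientation: [-3.141, -0.001, 0.001]
ft_force: [-3.6, -0.5, 13.5]
opening: 0.0005
```

>>> carry_out(
  series=[
    [[0, 0, -0.01, 0, 0, 0], [-0.01525, -0.02675, 0, 0, 0, 0], [-0.01525, -0.02675, 0, 0, 0, 0], [0, 0, 0, 0, 0, 0], [0, 0, 0.006, 0, 0, 0], [0, 0, 0.002, 0, 0, 0], [0, 0, 0.001, 0, 0, 0], [0, 0, 0.001, 0, 0, 0], [0, 0, 0.001, 0, 0, 0], [0, 0, 0.001, 0, 0, 0], [0, 0, 0, 0, 0, 0]],
  ],
)

```text
time: 12.35
ee_pos: [0.5627, 0.1099, 0.0335]
orientation: [-3.141, 0.003, 0.0]
ft_force: [-4.1, 1.0, 14.8]
opening: 0.0005
```

>>> carry_out(
  series=[
    [[0, 0, -0.012, 0, 0, 0], [-0.01525, 0.02675, 0, 0, 0, 0], [-0.01525, 0.02675, 0, 0, 0, 0], [0, 0, 0, 0, 0, 0], [0, 0, 0.006, 0, 0, 0], [0, 0, 0.002, 0, 0, 0], [0, 0, 0.001, 0, 0, 0], [0, 0, 0.001, 0, 0, 0], [0, 0, 0.001, 0, 0, 0], [0, 0, 0.001, 0, 0, 0], [0, 0, 0, 0, 0, 0]],
  ],
)

```text
time: 13.45
ee_pos: [0.5326, 0.0574, 0.0334]
orientation: [3.141, 0.001, 0.001]
ft_force: [-4.4, -2.1, 15.9]
opening: 0.0009
```

>>> carry_out(
  series=[
    [[0, 0, -0.012, 0, 0, 0], [0.0305, 0, 0, 0, 0, 0], [0.0305, 0, 0, 0, 0, 0], [0, 0, 0, 0, 0, 0], [0, 0, 0.006, 0, 0, 0], [0, 0, 0.002, 0, 0, 0], [0, 0, 0.001, 0, 0, 0], [0, 0, 0.001, 0, 0, 0], [0, 0, 0.001, 0, 0, 0], [0, 0, 0.001, 0, 0, 0], [0, 0, 0, 0, 0, 0]],
  ],
)

```text
time: 14.55
ee_pos: [0.5928, 0.0576, 0.0338]
orientation: [-3.141, -0.001, -0.001]
ft_force: [-1.4, 0.5, 14.0]
opening: 0.0005
```

>>> carry_out(
  series=[
    [[0, 0, -0.01, 0, 0, 0], [-0.01525, -0.02675, 0, 0, 0, 0], [-0.01525, -0.02675, 0, 0, 0, 0], [0, 0, 0, 0, 0, 0], [0, 0, 0.006, 0, 0, 0], [0, 0, 0.002, 0, 0, 0], [0, 0, 0.001, 0, 0, 0], [0, 0, 0.001, 0, 0, 0], [0, 0, 0.001, 0, 0, 0], [0, 0, 0.001, 0, 0, 0], [0, 0, 0, 0, 0, 0]],
  ],
)

```text
time: 15.65
ee_pos: [0.5625, 0.1099, 0.0314]
orientation: [-3.141, 0.003, 0.001]
ft_force: [-4.1, 2.1, 14.2]
opening: 0.0004
```

>>> carry_out(
  series=[
    [[0, 0, -0.012, 0, 0, 0], [-0.01525, 0.02675, 0, 0, 0, 0], [-0.01525, 0.02675, 0, 0, 0, 0], [0, 0, 0, 0, 0, 0], [0, 0, 0.006, 0, 0, 0], [0, 0, 0.002, 0, 0, 0], [0, 0, 0.001, 0, 0, 0], [0, 0, 0.001, 0, 0, 0], [0, 0, 0.001, 0, 0, 0], [0, 0, 0.001, 0, 0, 0], [0, 0, 0, 0, 0, 0]],
  ],
)

```text
time: 16.75
ee_pos: [0.5327, 0.0575, 0.0314]
orientation: [3.141, 0.001, 0.001]
ft_force: [-3.5, -1.9, 15.3]
opening: 0.0004
```

>>> carry_out(
  series=[
    [[0, 0, -0.012, 0, 0, 0], [0.0305, 0, 0, 0, 0, 0], [0.0305, 0, 0, 0, 0, 0], [0, 0, 0, 0, 0, 0], [0, 0, 0.006, 0, 0, 0], [0, 0, 0.002, 0, 0, 0], [0, 0, 0.001, 0, 0, 0], [0, 0, 0.001, 0, 0, 0], [0, 0, 0.001, 0, 0, 0], [0, 0, 0.001, 0, 0, 0], [0, 0, 0, 0, 0, 0]],
  ],
)

```text
time: 17.85
ee_pos: [0.5927, 0.0576, 0.0318]
orientation: [-3.141, -0.001, -0.001]
ft_force: [-2.3, -0.3, 13.5]
opening: 0.0004
```

>>> carry_out(
  series=[
    [[0, 0, -0.01, 0, 0, 0], [-0.01525, -0.02675, 0, 0, 0, 0], [-0.01525, -0.02675, 0, 0, 0, 0], [0, 0, 0, 0, 0, 0], [0, 0, 0.006, 0, 0, 0], [0, 0, 0.002, 0, 0, 0], [0, 0, 0.001, 0, 0, 0], [0, 0, 0.001, 0, 0, 0], [0, 0, 0.001, 0, 0, 0], [0, 0, 0.0005, 0, 0, 0], [0, 0, 0, 0, 0, 0]],
  ],
)

```text
time: 18.95
ee_pos: [0.5625, 0.1097, 0.03]
orientation: [3.142, -0.003, -0.001]
ft_force: [-3.7, -0.1, 14.4]
opening: 0.0003
```

>>> carry_out(
  series=[
    [[0, 0, -0.0115, 0, 0, 0], [-0.01525, 0.02675, 0, 0, 0, 0], [-0.01525, 0.02675, 0, 0, 0, 0], [0, 0, 0, 0, 0, 0], [0, 0, 0.006, 0, 0, 0], [0, 0, 0.002, 0, 0, 0], [0, 0, 0.001, 0, 0, 0], [0, 0, 0.001, 0, 0, 0], [0, 0, 0.001, 0, 0, 0], [0, 0, 0.0005, 0, 0, 0], [0, 0, 0, 0, 0, 0]],
  ],
)

```text
time: 20.05
ee_pos: [0.5328, 0.0575, 0.03]
orientation: [3.141, 0.002, 0.001]
ft_force: [-3.0, -3.1, 14.8]
opening: 0.0006
```

>>> carry_out(
  series=[
    [[0, 0, -0.0115, 0, 0, 0], [0.0305, 0, 0, 0, 0, 0], [0.0305, 0, 0, 0, 0, 0], [0, 0, 0, 0, 0, 0], [0, 0, 0.006, 0, 0, 0], [0, 0, 0.002, 0, 0, 0], [0, 0, 0.001, 0, 0, 0], [0, 0, 0.001, 0, 0, 0], [0, 0, 0.001, 0, 0, 0], [0, 0, 0.0005, 0, 0, 0], [0, 0, 0, 0, 0, 0]],
  ],
)

```text
time: 21.15
ee_pos: [0.5926, 0.0576, 0.0303]
orientation: [-3.141, -0.001, -0.0]
ft_force: [-2.6, 0.0, 13.8]
opening: 0.0004
```

>>> carry_out(
  series=[
    [[0, 0, -0.01, 0, 0, 0], [-0.01525, -0.02675, 0, 0, 0, 0], [-0.01525, -0.02675, 0, 0, 0, 0], [0, 0, 0, 0, 0, 0], [0, 0, 0.006, 0, 0, 0], [0, 0, 0.002, 0, 0, 0], [0, 0, 0.001, 0, 0, 0], [0, 0, 0.001, 0, 0, 0], [0, 0, 0.001, 0, 0, 0], [0, 0, 0.0005, 0, 0, 0], [0, 0, 0, 0, 0, 0]],
  ],
)

```text
time: 22.25
ee_pos: [0.5626, 0.1097, 0.0289]
orientation: [3.142, -0.003, -0.001]
ft_force: [-5.8, 1.5, 17.8]
opening: 0.0004
```

>>> carry_out(
  series=[
    [[0, 0, -0.0115, 0, 0, 0], [-0.01525, 0.02675, 0, 0, 0, 0], [-0.01525, 0.02675, 0, 0, 0, 0], [0, 0, 0, 0, 0, 0], [0, 0, 0.006, 0, 0, 0], [0, 0, 0.002, 0, 0, 0], [0, 0, 0.001, 0, 0, 0], [0, 0, 0.001, 0, 0, 0], [0, 0, 0.001, 0, 0, 0], [0, 0, 0.0005, 0, 0, 0], [0, 0, 0, 0, 0, 0]],
  ],
)

```text
time: 23.35
ee_pos: [0.5329, 0.0574, 0.0288]
orientation: [3.141, 0.001, 0.001]
ft_force: [-2.9, -2.3, 19.1]
opening: 0.0003
```

>>> carry_out(
  series=[
    [[0, 0, -0.0115, 0, 0, 0], [0.0305, 0, 0, 0, 0, 0], [0.0305, 0, 0, 0, 0, 0], [0, 0, 0, 0, 0, 0], [0, 0, 0.006, 0, 0, 0], [0, 0, 0.002, 0, 0, 0], [0, 0, 0.001, 0, 0, 0], [0, 0, 0.001, 0, 0, 0], [0, 0, 0.001, 0, 0, 0], [0, 0, 0.0005, 0, 0, 0], [0, 0, 0, 0, 0, 0]],
  ],
)

```text
time: 24.45
ee_pos: [0.5927, 0.0577, 0.0289]
orientation: [-3.141, -0.001, -0.001]
ft_force: [-2.4, 0.2, 15.0]
opening: 0.0006
```

Force has risen above the sliding level, so the lugs are going solid near ee 0.0288. I'll confirm each with small extra presses.

>>> carry_out(
  series=[
    [[0, 0, 0.0005, 0, 0, 0], [0, 0, 0.0005, 0, 0, 0], [0, 0, 0, 0, 0, 0]],
  ],
)

```text
time: 24.75
ee_pos: [0.5928, 0.0577, 0.0286]
orientation: [-3.141, -0.001, -0.001]
ft_force: [-4.2, -0.1, 20.6]
opening: 0.0005
```

>>> carry_out(
  series=[
    [[0, 0, -0.011, 0, 0, 0], [-0.01525, -0.02675, 0, 0, 0, 0], [-0.01525, -0.02675, 0, 0, 0, 0], [0, 0, 0, 0, 0, 0], [0, 0, 0.006, 0, 0, 0], [0, 0, 0.002, 0, 0, 0], [0, 0, 0.001, 0, 0, 0], [0, 0, 0.001, 0, 0, 0], [0, 0, 0.0005, 0, 0, 0], [0, 0, 0.0005, 0, 0, 0], [0, 0, 0, 0, 0, 0]],
  ],
)

```text
time: 25.85
ee_pos: [0.5625, 0.1101, 0.0285]
orientation: [-3.141, 0.003, 0.001]
ft_force: [-7.4, 1.2, 24.0]
opening: 0.0007
```

>>> carry_out(
  series=[
    [[0, 0, -0.011, 0, 0, 0], [-0.01525, 0.02675, 0, 0, 0, 0], [-0.01525, 0.02675, 0, 0, 0, 0], [0, 0, 0, 0, 0, 0], [0, 0, 0.006, 0, 0, 0], [0, 0, 0.002, 0, 0, 0], [0, 0, 0.001, 0, 0, 0], [0, 0, 0.001, 0, 0, 0], [0, 0, 0.0005, 0, 0, 0], [0, 0, 0.0005, 0, 0, 0], [0, 0, 0, 0, 0, 0]],
  ],
)

```text
time: 26.95
ee_pos: [0.533, 0.057, 0.0283]
orientation: [3.141, 0.001, 0.002]
ft_force: [-4.9, -3.3, 24.9]
opening: 0.0007
```

>>> carry_out(
  series=[
    [[0, 0, -0.011, 0, 0, 0], [0.0305, 0, 0, 0, 0, 0], [0.0305, 0, 0, 0, 0, 0], [0, 0, 0, 0, 0, 0], [0, 0, 0.006, 0, 0, 0], [0, 0, 0.002, 0, 0, 0], [0, 0, 0.001, 0, 0, 0], [0, 0, 0.001, 0, 0, 0], [0, 0, 0.0005, 0, 0, 0], [0, 0, 0.0005, 0, 0, 0], [0, 0, 0.0005, 0, 0, 0], [0, 0, 0, 0, 0, 0]],
  ],
)

```text
time: 28.15
ee_pos: [0.5928, 0.0579, 0.0284]
orientation: [-3.141, -0.001, -0.001]
ft_force: [-4.4, -0.8, 24.1]
opening: 0.0004
```

>>> carry_out(
  series=[
    [[0, 0, 0.0003, 0, 0, 0], [0, 0, 0, 0, 0, 0]],
  ],
)

```text
time: 28.35
ee_pos: [0.5929, 0.0579, 0.0284]
orientation: [-3.141, -0.001, -0.002]
ft_force: [-5.1, -0.1, 24.4]
opening: 0.0005
```

All three lugs are solid at about 24 N, within 0.3 mm of each other. Next is the stub.

>>> carry_out(
  series=[
    [[0, 0, -0.05, 0, 0, 0], [0, 0, -0.05, 0, 0, 0], [-0.021, 0.0428, 0, 0, 0, 0], [-0.021, 0.0428, 0, 0, 0, 0], [-0.021, 0.0428, 0, 0, 0, 0], [-0.021, 0.0428, 0, 0, 0, 0], [-0.021, 0.0428, 0, 0, 0, 0], [-0.021, 0.0428, 0, 0, 0, 0], [-0.021, 0.0428, 0, 0, 0, 0], [0, 0, 0, 0, 0, 0], [0, 0, 0, 0, 0, 0]],
  ],
  claw=0.6,
)

```text
time: 29.45
ee_pos: [0.4446, -0.2426, 0.1249]
orientation: [-3.141, 0.004, 0.002]
ft_force: [0.4, 1.0, 0.2]
opening: 0.0564
```

Run:
```python
from h import *
w=snap('wrist','w3');s=snap('scene','s3');o=ctrl.get_obs();print(o['time'],o['ee_pos'],o['opening'],w['pose'].round(3).tolist())
A=cv2.resize(w['color'][100:300,200:440],(480,400));B=cv2.resize(s['color'][160:240,310:390],(320,320),interpolation=cv2.INTER_CUBIC)
im=np.zeros((400,800,3),np.uint8);im[:,:480]=A;im[:320,480:]=B;cv2.imwrite('pics/crop3.png',im[:,:,::-1])
# stub top points
P=np.array([dep(w,u,v) for u in range(200,440) for v in range(100,300)])
Q=P[(np.hypot(P[:,0]-.465,P[:,1]+.242)<.03)&(P[:,2]>.070)&(P[:,2]<.078)]
print('top',len(Q),cv2.minEnclosingCircle(Q[:,:2].astype(np.float32)) if len(Q) else 0,np.median(Q[:,2]) if len(Q) else 0)
Q=P[(np.hypot(P[:,0]-.465,P[:,1]+.242)<.03)&(P[:,2]>.031)&(P[:,2]<.037)]
print('collar',len(Q),cv2.minEnclosingCircle(Q[:,:2].astype(np.float32)) if len(Q) else 0)
P=np.array([dep(s,u,v) for u in range(310,390) for v in range(160,240)])
r=np.hypot(P[:,0]-.562,P[:,1]-.0728);m=(P[:,2]>.047)&(P[:,2]<.07)
Q=P[m&(r>.016)&(r<.027)];A=np.c_[Q[:,:2]-[.562,.0728],np.ones(len(Q))];print('cup plane',np.linalg.lstsq(A,Q[:,2],rcond=None)[0],len(Q))
```

```text
29.55 [ 0.44642708 -0.24049412  0.1250608 ] 0.05653687314197549 [[-0.004, -0.963, -0.271, 0.524], [-1.0, 0.003, 0.002, -0.243], [-0.001, 0.271, -0.963, 0.331], [0.0, 0.0, 0.0, 1.0]]
top 517 ((0.46869492530822754, -0.2475719153881073), 0.012066533789038658) 0.07453224085906046
collar 358 ((0.46924540400505066, -0.2473645955324173), 0.01823655515909195)
cup plane [-0.0054821  -0.00351264  0.05120222] 148
```

View pics/crop3.png

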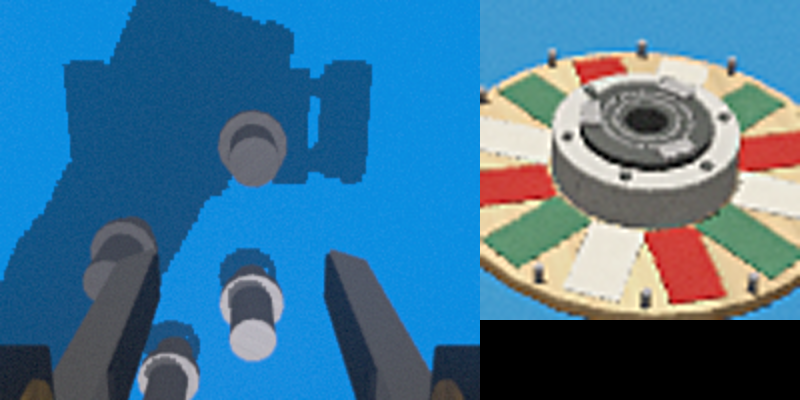

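The cup face is level at 51.2 mm in the scene view, and the chosen stub is at crop (252,155), clear of the others. I'll descend on it.

>>> carry_out(
  series=[
    [[0.022, 0.005, 0, 0, 0, 0], [0, 0, 0, 0, 0, 0], [0, 0, 0.045, 0, 0, 0], [0, 0, 0.045, 0, 0, 0], [0, 0, 0.012, 0, 0, 0], [0, 0, 0.008, 0, 0, 0], [0, 0, 0, 0, 0, 0]],
  ],
)

```text
time: 30.25
ee_pos: [0.4684, -0.2469, 0.0155]
orientation: [-3.141, -0.002, 0.0]
ft_force: [0.1, 0.3, 0.4]
opening: 0.0566
```

>>> carry_out(
  series=[
    [[0, 0, 0, 0, 0, 0], [0, 0, 0, 0, 0, 0], [0, 0, 0, 0, 0, 0], [0, 0, 0, 0, 0, 0], [0, 0, 0, 0, 0, 0]],
  ],
  claw=0,
  grip_force=25,
)

```text
time: 30.75
ee_pos: [0.4686, -0.2478, 0.016]
orientation: [3.141, -0.0, 0.002]
ft_force: [-0.6, -0.1, 3.8]
opening: 0.0235
```

>>> carry_out(
  series=[
    [[0, 0, -0.005, 0, 0, 0], [0, 0, -0.02, 0, 0, 0], [0, 0, -0.04, 0, 0, 0], [0, 0, -0.025, 0, 0, 0], [0, 0, 0, 0, 0, 0]],
  ],
)

```text
time: 31.25
ee_pos: [0.4705, -0.2486, 0.1086]
orientation: [3.139, -0.0, 0.009]
ft_force: [-0.2, 0.0, -2.3]
opening: 0.0237
```

>>> carry_out(
  series=[
    [[0.01184, -0.04044, 0, 0, 0, 0], [0.01184, -0.04044, 0, 0, 0, 0], [0.01184, -0.04044, 0, 0, 0, 0], [0.01184, -0.04044, 0, 0, 0, 0], [0.01184, -0.04044, 0, 0, 0, 0], [0.01184, -0.04044, 0, 0, 0, 0], [0.01184, -0.04044, 0, 0, 0, 0], [0.01184, -0.04044, 0, 0, 0, 0], [0, 0, 0, 0, 0, 0], [0, 0, 0, 0, 0, 0], [0, 0, 0, 0, 0, 0]],
  ],
)

```text
time: 32.35
ee_pos: [0.5618, 0.0743, 0.1045]
orientation: [3.14, -0.002, -0.003]
ft_force: [0.3, -0.6, -2.2]
opening: 0.0236
```

Run:
```python
from h import *
w=snap('wrist','w4');s=snap('scene','s4');t=snap('top','t4');o=ctrl.get_obs();print(o['time'],o['ee_pos'],o['orientation'],o['opening'],o['ft_force'])
A=cv2.resize(w['color'][100:300,200:440],(480,400));B=cv2.resize(s['color'][145:225,310:390],(320,320),interpolation=cv2.INTER_CUBIC)
im=np.zeros((400,800,3),np.uint8);im[:,:480]=A;im[:320,480:]=B;cv2.imwrite('pics/crop4.png',im[:,:,::-1])
```

```text
32.5 [0.56252927 0.07412974 0.10515624] [ 3.14078400e+00 -4.04873447e-03 -1.10258707e-03] 0.023321097603748363 [-0.46236887  0.19302715 -1.05432195]
```

View pics/crop4.png

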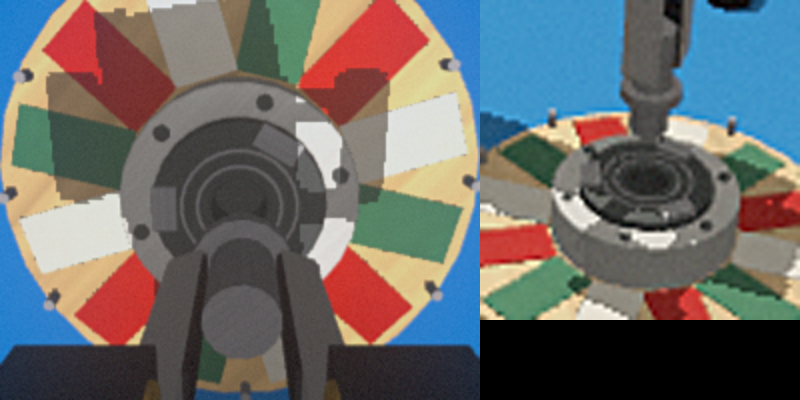

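Run:
```python
from h import *
def cloud(s):
    V,U=np.mgrid[0:400,0:640];K=np.array([[s['fx'],0,s['cx']],[0,s['fy'],s['cy']],[0,0,1.]])
    n=cv2.undistortPoints(np.c_[U.ravel(),V.ravel()].astype(float)[:,None],K,np.array([s['k1'],0,0,0.]))[:,0]
    z=s['z_map'].ravel();return ((np.c_[n,np.ones(len(n))]*z[:,None])@s['pose'][:3,:3].T+s['pose'][:3,3])[z>0]
from scipy.optimize import least_squares as ls
def fitc(Q,r,n): # known radius circle to side-surface pts
    f=ls(lambda c:np.hypot(Q[:,0]-c[0],Q[:,1]-c[1])-r,[.562,.076],loss='soft_l1',f_scale=.001);print(n,len(Q),f.x.round(4),np.abs(f.fun).mean().round(4))
for f in('s4','w4'):
    X=cloud(load(f));r=np.hypot(X[:,0]-.562,X[:,1]-.076);z=X[:,2]
    print(f)
    fitc(X[(r<.08)&(r>.055)&(z>.018)&(z<.040)],.059,'hub side')
    fitc(X[(r<.017)&(z>.094)&(z<.112)],.012,'shank')
    fitc(X[(r<.03)&(r>.0165)&(z>.117)&(z<.123)],.0185,'collar side')
    Q=X[(r<.03)&(z>.115)&(z<.128)];print('z',np.percentile(Q[:,2],[5,50,95]),cv2.minEnclosingCircle(Q[:,:2].astype(np.float32)))
    Q=X[(r<.07)&(z>.0435)&(z<.047)];print('hubface',len(Q),cv2.minEnclosingCircle(Q[:,:2].astype(np.float32)))
    # hole wall/edge: points below face inside
    Q=X[(r<.018)&(z<.045)];print('hole',len(Q),Q[:,:2].min(0),Q[:,:2].max(0)) if len(Q) else 0
```

```text
s4
hub side 314 [0.5619 0.0754] 0.0007
shank 53 [0.5611 0.0735] 0.0008
collar side 38 [0.5612 0.0742] 0.001
z [0.11645502 0.1221643  0.12633365] ((0.5628777742385864, 0.0719197690486908), 0.01948581449687481)
hubface 428 ((0.5626856088638306, 0.0739312693476677), 0.059682004153728485)
hole 35 [0.54853547 0.07638223] [0.57118811 0.09047474]
w4
hub side 89 [0.563  0.0761] 0.0001
shank 4 [0.562  0.0751] 0.0001
collar side 161 [0.5615 0.075 ] 0.0004
z [0.11772158 0.12297963 0.12619489] ((0.5681705474853516, 0.07444759458303452), 0.017412027344107628)
hubface 3785 ((0.5634058117866516, 0.07614735513925552), 0.058931343257427216)
hole 391 [0.55079051 0.06307098] [0.56902402 0.08926109]
```

The two cameras agree to within about 0.7 mm that the stub needs +1.2 mm in x and in y. I'll correct that and feel for entry.

>>> carry_out(
  series=[
    [[0.0012, -0.0012, 0.0, 0, 0, 0], [0, 0, 0.02, 0, 0, 0], [0, 0, 0.014, 0, 0, 0], [0, 0, 0, 0, 0, 0], [0, 0, 0, 0, 0, 0]],
  ],
)

```text
time: 33.0
ee_pos: [0.5643, 0.0769, 0.0716]
orientation: [3.142, -0.001, -0.0]
ft_force: [0.1, 0.6, -2.2]
opening: 0.0238
```

>>> carry_out(
  series=[
    [[0, 0, 0.002, 0, 0, 0], [0, 0, 0.001, 0, 0, 0], [0, 0, 0.001, 0, 0, 0], [0, 0, 0, 0, 0, 0]],
  ],
)

```text
time: 33.4
ee_pos: [0.5642, 0.0772, 0.0675]
orientation: [-3.142, 0.0, -0.0]
ft_force: [-1.2, -0.2, -0.8]
opening: 0.0239
```

>>> carry_out(
  series=[
    [[0, 0, 0.001, 0, 0, 0], [0, 0, 0, 0, 0, 0]],
  ],
)

```text
time: 33.6
ee_pos: [0.5641, 0.0772, 0.0663]
orientation: [3.142, -0.0, -0.0]
ft_force: [-0.1, 0.8, -1.6]
opening: 0.0235
```

>>> carry_out(
  series=[
    [[0, 0, 0.001, 0, 0, 0], [0, 0, 0.001, 0, 0, 0], [0, 0, 0, 0, 0, 0]],
  ],
)

```text
time: 33.9
ee_pos: [0.564, 0.0771, 0.0642]
orientation: [3.141, 0.0, -0.001]
ft_force: [0.1, -0.6, -1.3]
opening: 0.0236
```

>>> carry_out(
  series=[
    [[0, 0, 0.001, 0, 0, 0], [0, 0, 0.001, 0, 0, 0], [0, 0, 0, 0, 0, 0]],
  ],
)

```text
time: 34.2
ee_pos: [0.5639, 0.0769, 0.0622]
orientation: [3.141, -0.0, -0.001]
ft_force: [-0.0, -0.3, -1.8]
opening: 0.0235
```

It has gone in about 4 mm with no resistance.

>>> carry_out(
  series=[
    [[0, 0, 0.002, 0, 0, 0], [0, 0, 0.002, 0, 0, 0], [0, 0, 0.002, 0, 0, 0], [0, 0, 0.002, 0, 0, 0], [0, 0, 0, 0, 0, 0]],
  ],
)

```text
time: 34.7
ee_pos: [0.5638, 0.0768, 0.054]
orientation: [3.141, -0.0, -0.001]
ft_force: [-0.9, -2.1, -3.3]
opening: 0.0235
```

>>> carry_out(
  series=[
    [[0, 0, 0.002, 0, 0, 0], [0, 0, 0.002, 0, 0, 0], [0, 0, 0.002, 0, 0, 0], [0, 0, 0.002, 0, 0, 0], [0, 0, 0.001, 0, 0, 0], [0, 0, 0, 0, 0, 0]],
  ],
)

```text
time: 35.3
ee_pos: [0.5638, 0.0767, 0.0451]
orientation: [3.141, -0.0, -0.001]
ft_force: [-1.5, -3.9, -1.8]
opening: 0.0239
```

>>> carry_out(
  series=[
    [[0, 0, 0.001, 0, 0, 0], [0, 0, 0.001, 0, 0, 0], [0, 0, 0, 0, 0, 0]],
  ],
)

```text
time: 35.6
ee_pos: [0.5638, 0.0767, 0.0433]
orientation: [3.141, -0.0, -0.001]
ft_force: [-2.7, -3.5, 0.2]
opening: 0.0233
```

>>> carry_out(
  series=[
    [[0, 0, 0.0005, 0, 0, 0], [0, 0, 0.0005, 0, 0, 0], [0, 0, 0, 0, 0, 0]],
  ],
)

```text
time: 35.9
ee_pos: [0.5638, 0.0766, 0.0423]
orientation: [3.141, -0.001, -0.001]
ft_force: [-2.8, -4.8, 1.3]
opening: 0.0233
```

>>> carry_out(
  series=[
    [[-0.0004, 0.0006, 0, 0, 0, 0], [0, 0, 0.0005, 0, 0, 0], [0, 0, 0.0005, 0, 0, 0], [0, 0, 0, 0, 0, 0]],
  ],
)

```text
time: 36.3
ee_pos: [0.5637, 0.0766, 0.0413]
orientation: [3.142, -0.0, 0.0]
ft_force: [-2.2, -3.1, 0.4]
opening: 0.0235
```

>>> carry_out(
  series=[
    [[0, 0, 0.0005, 0, 0, 0], [0, 0, 0.0005, 0, 0, 0], [0, 0, 0, 0, 0, 0]],
  ],
)

```text
time: 36.6
ee_pos: [0.5638, 0.0766, 0.0411]
orientation: [3.142, -0.0, 0.0]
ft_force: [-3.5, -3.9, 7.2]
opening: 0.0233
```

Seated: z stopped at 0.0411 with the force up to 7 N. I'll release and retreat.

>>> carry_out(
  series=[
    [[0, 0, 0, 0, 0, 0], [0, 0, 0, 0, 0, 0], [0, 0, 0, 0, 0, 0], [0, 0, 0, 0, 0, 0]],
  ],
  claw=0.6,
)

```text
time: 37.0
ee_pos: [0.5643, 0.0775, 0.0404]
orientation: [-3.141, -0.001, -0.002]
ft_force: [0.1, 0.4, -0.5]
opening: 0.0519
```

>>> carry_out(
  series=[
    [[0, 0, -0.01, 0, 0, 0], [0, 0, -0.03, 0, 0, 0], [0, 0, -0.04, 0, 0, 0], [0, 0, -0.04, 0, 0, 0], [-0.04, 0, -0.02, 0, 0, 0], [-0.04, 0, 0, 0, 0, 0], [0, 0, 0, 0, 0, 0], [0, 0, 0, 0, 0, 0], [0, 0, 0, 0, 0, 0]],
  ],
)

```text
time: 37.9
ee_pos: [0.4852, 0.0768, 0.1809]
orientation: [-3.141, 0.0, -0.003]
ft_force: [-0.1, 0.2, -0.2]
opening: 0.0563
```

Run:
```python
from h import *
w=snap('wrist','w5');s=snap('scene','s5');o=ctrl.get_obs();print(o['time'],o['ee_pos'],o['opening'],o['ft_force'])
A=cv2.resize(w['color'][60:260,200:440],(480,400));B=cv2.resize(s['color'][145:225,310:390],(320,320),interpolation=cv2.INTER_CUBIC)
im=np.zeros((400,800,3),np.uint8);im[:,:480]=A;im[:320,480:]=B;cv2.imwrite('pics/crop5.png',im[:,:,::-1])
P=np.array([dep(w,u,v) for u in range(200,440) for v in range(60,260)]);r=np.hypot(P[:,0]-.5635,P[:,1]-.0761)
Q=P[(r<.014)&(P[:,2]>.092)&(P[:,2]<.108)];print('top',len(Q),np.median(Q,0))
Q=P[(r<.02)&(P[:,2]>.052)&(P[:,2]<.068)&(r>.0135)];print('collar top',len(Q),np.median(Q[:,2]))
Q=P[(r>.0205)&(r<.027)&(P[:,2]>.045)&(P[:,2]<.058)];A=np.c_[Q[:,:2]-[.5635,.0761],np.ones(len(Q))];print('face',len(Q),np.linalg.lstsq(A,Q[:,2],rcond=None)[0])
```

```text
38.0 [0.48492037 0.07663343 0.18034504] 0.05632755511416755 [ 0.83410929  0.02892157 -0.5917614 ]
top 471 [0.56422031 0.07693816 0.09977185]
collar top 449 0.05957962948611617
face 766 [0.00079275 0.00208641 0.05176546]
```

View pics/crop5.png

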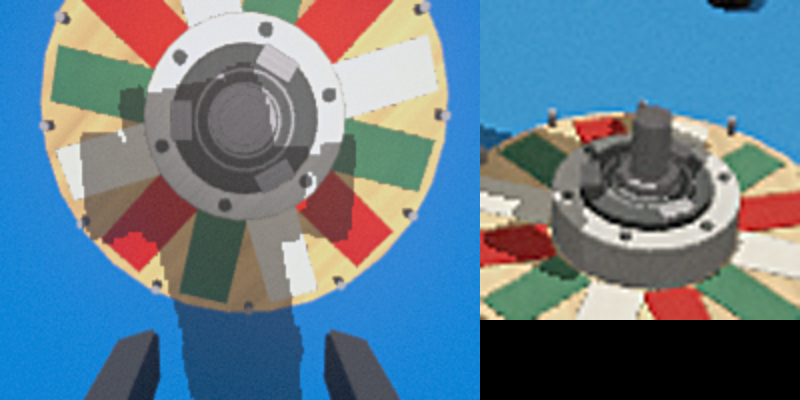

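The stub stands upright in the bearing. Its collar top at 59.6 mm is 8 mm above the level 51.7 mm cup face, so the collar is seated, and the gripper is clear. Handing in.

```bash
python3 -c "
from bench import ctrl
print(ctrl.close_job())"
```

```text
the job is handed in; nothing more can be done
None
```

The cup is home against its shoulder and the stub is standing in the bearing. I handed the job in at about 38 s of the 66 s allowed.

- **Cup:** I pressed the three lugs in turn in 1.5–2 mm steps. Each slid at about 14–16 N and went solid within 0.3 mm of the other two. The highest force I read was about 25 N, against the 3.5 kg (34 N) limit, but force is only reported at the end of each move. The cameras put the cup face level at 51–52 mm.
- **Stub:** I took the one farthest from the base (0.524 m out), and it went into the hole freely with only a few newtons of side force. When the collar stopped on the face I read 7 N, then let go. The last check shows the collar top at 59.6 mm and the stub top at 99.8 mm, as expected for a seated collar. The gripper is clear.
- **Disagreement with the description:** the real fingertips sit about 27 mm short of the reported TCP, which two cameras and the first contact confirmed. I worked from the measured tip. The cameras also differed from each other by up to about 3 mm in position.
- **Not checked:** I did not measure the other things on the table again; no move passed near the bystanders.

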